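Park the spring bolt and open the seed tray

TASK

Unlock the seed tray on the balcony table and open it: pull the spring plunger's black wing knob up until you feel its stop, twist it counter-clockwise and let it down into its rest notch, so that it stays up when you let go. Then slide the clear lid fully open to its end stop, with the knob still parked. Force nothing in the lock, and leave the pots, planter, mister, scoop, jar and spare lid where they are.

Things in the scene. Friction and masses are not known exactly. Their poses are not given: they have to be found in the camera images.
- tray: grey plastic seed tray fixed to the table, 170 (its x) by 340 (its y) by 58 mm high; origin on the table under its centre, x away from the robot at yaw 0, y to the left. Its -y half is an open bay that a clear lid covers, its +y half a closed deck 58 mm high. At its -x edge stands the lock, whose spring plunger goes down into a hole in the lid's steel tongue.
- bracket (a point): centre of the top of the fixed aluminium lock bracket, on the plunger's axis: (-115, -100, 76) mm in the tray's frame. The bracket is 60 mm wide (tray y) and reaches from x -155 to -85. A steel bayonet collar 38 mm across stands on it around the plunger; its height setting differs from run to run by an unknown 0 to 16 mm, so its top is 110 to 127 mm above the table.
- plunger: sprung steel rod of the lock, 7 mm across, vertical; it carries the knob and moves straight up with it. Origin on its axis, on the table plane when locked, rising with the lift. The spring presses it down with about 5 N when locked and 0.2 N more per mm of lift. It is clear of the lid from 5.5 mm of lift. More than 25 N between it or its pin and collar or lid damages the lock.
- pin (a point): middle of the 5 mm square side pin under the knob, 90.5 mm above the table when locked. It runs in a J slot of the collar: up the leg, sideways over a land, 3.5 mm down into the rest notch. It clears the land at 11 to 27 mm of lift (with the collar's setting, to be felt) and meets the slot's roof, a hard stop, 2.5 mm higher; in the notch the lift stays at 7.5 to 23.5 mm.
- knob_grip (a point): centre of the knob's black wing grip, a bar 12 mm thick, 40 mm long, 22 mm high, on the plunger's axis, 152 mm above the table when locked, more by the lift. Its axes turn with the knob: y along the bar, x across it (the 12 mm), z up; with the knob at 0 they equal the tray's. Under the bar is only the stem, down to the collar's top.
- knob (a joint): turn of the knob in rad, positive counter-clockwise seen from above: about 0 when locked (play 0.15 either way), 1.40 in the middle of the rest notch (play 0.15 either way); the wall behind the notch stops it at about 1.55. The pin is over the land between about 0.3 and 1.1. Turning hard against the leg's side, before the land is cleared, or against the wall overloads the lock.
- lid (a joint): how far the lid has slid along the tray's +y, in m: 0 shut, 0.100 open at the end stop. It slides with about 3 N of friction and stays where it is left. While the plunger is down it cannot move more than about 2 mm.
- lid_grip (a point): grip point of the clear lid's rib: an upright bar 60 mm long (along the tray's x), 14 mm thick (y), standing on the lid from 64 to 101 mm above the table with a grey top strip; the point is at 88 mm height, at (0, -85) mm in the tray's frame when shut, and moves with the lid. The lid is a plain clear acrylic sheet 164 by 166 by 4 mm, top at 64 mm above the table.
- planter: square white ceramic planter, 130 by 130 by 120 mm with a short plant, loose; origin under its centre. To be left alone.
- mister: stainless steel mister bottle, 66 mm across, 175 mm tall, loose, upright; origin under its centre. To be left alone.
- scoop: orange plastic scoop lying in front of the tray's deck, 155 mm long along its own y, 49 mm wide, 26 mm high, loose; origin under its middle. To be left alone.
- cover: spare clear acrylic seed tray lid, a shallow box standing mouth down, 200 by 140 by 50 mm with a 12 mm knob on top, loose; origin under its centre. To be left alone.
- small_pot: small terracotta pot, 52 mm across, 50 mm tall, standing loose on the far +y end of the tray's deck, out of the lid's way; origin under its centre. To be left alone.
- big_pot: terracotta pot 110 mm across, 100 mm tall, loose; origin under its centre. To be left alone.
- jar: closed glass jar 60 mm across, 90 mm tall, loose; origin under its centre. To be left alone.

How it is judged:
By the outcome, as a careful person would: the job done as asked, in the order asked, and still so for the second after the job is handed in, with the robot touching nothing.
It also fails if it takes over 69 s, if anything falls off the work surface, if the arm or the gripper's body presses on something with over 40 N, if the wrist force passes 120 N, or if a joint passes its speed limit or range.

ROBOT

A 6-joint arm with a two-finger parallel gripper is mounted at the origin on the work surface. World frame = base frame: x ahead of the robot, y to its left, z up, the work surface at z = 0. Lengths are in m, angles in rad, forces in N, time in s.
With the tool pointing down it reaches from about 0.25 to 0.775 m from the base axis. Payload 4 kg.
Tool frame: the origin (TCP) lies on the centre line of the jaws, within the pads' length; the fingertips stand 8 mm ahead of it and the grasp point (between the pads) lies 11 mm behind it; y points along the fingers, x is the direction in which the jaws open and shut, and the axes are right-handed (so a half turn about y gives the same grasp; the last joint's range is limited). The gripper opens to 94 mm and grips with 3 to 60 N. Pads are 16 mm wide; open, the fingers measure 119 mm over their backs; the gripper's body (75 mm by 177 mm) begins 78 mm behind the grasp point.
Start: joints at [1.046, 0.087, 1.371, -0, 1.684, -0.103], TCP at [0.225, 0.502, 0.179] pointing down, gripper open.
Joint ranges: [-3.1, 3.1], [-0.76, 2.03], [0.27, 2.55], [-1.08, 4.22], [0.17, 2.65], [-2.57, 2.57]. Speed limits (rad/s): [2.79, 2.79, 3.14, 3.14, 3.14, 3.14].

INTERFACE

Orientations are given as [roll, pitch, yaw] about the fixed x, y, z axes, in that order (R = Rz(yaw) Ry(pitch) Rx(roll)).
In Python, from bench import robot gives the robot as it stands.
- The arm moves only by the tool step_arm, never from a script. Its argument "commands" is a list of rows, each an object with "xyz": the shift along the world's x, y, z in m, a list of three; "twist": the turn, a rotation vector about the world's x, y, z in degrees, a list of three. In form: [{"xyz": [tx, ty, tz], "twist": [ax, ay, az]}, ...]. A call has 1 to 12 rows; each row is the pose to reach, as a shift and turn from the pose commanded when the call began; what a row does not reach only later rows make up. A row lasts 1/12 s, in which the tool goes at most 41.7 mm and 7.16 degrees, less where a joint would pass 70% of its speed; a pose out of reach is approached as far as the arm can. A call with a gripper value outside its range is refused whole. "fingers" is the closure in counts, from 0 (fully open) to 255 (shut), set as the call begins (left out, the last holds). The fingers move at their own pace and stop on an object; the grip force is fixed at half the most. Time passes only in rows, so rows that repeat a pose let the fingers close. It gives the time, the measured TCP pose, the force and the opening at its end, in the units of the state.
- robot.get_obs(): the state, without advancing time (a new reading comes with each control period).
- robot.snapshot(name): name is "scene" or "side" or "wrist"; returns (picture, depth): 480x640x3 uint8, red, green, blue; 480x640 float32, m along the optical axis (not along the pixel's ray), 0 where there is no reading.
- robot.camera_info(name): a dict with "fx", "fy", "cx", "cy" (pixels), "R" (3x3) and "t" (3): a world point X has camera coordinates R X + t. Camera axes: x right, y down, z forward; pixel columns grow to the right and rows downward; lengths in m; the calibration is good to about 2 mm. The wrist camera is an equidistant fisheye: a pixel r from the principal point sees the ray r / f radians off the axis. A picture is of the moment at which its call begins: read the wrist's pose just before it. camera_info takes no time and is no camera call; for the wrist camera it gives the pose at the moment of the call.
- robot.close_job(): hands the job in, once; it reports no verdict.
The state is a dict: "time": time; "joint_positions": joint angles; "qvel": joint speeds; "joint_torque": joint torques, N m; "tool_pos": TCP position; "ee_rot": TCP orientation; "wrist_force": force on the tool from outside, world axes, zero at the start; "wrist_torque": the same for the moment, N m; "width": finger opening in m.
Only numpy, scipy, OpenCV 4.12 (cv2) and the standard library are available. Lean on these libraries where they do the work, as an engineer would, in place of code of your own. Each camera call takes 0.05 s, during which the arm holds its last target.

## Working session

There is one attempt and no reset: what is moved stays moved. The work goes in short steps, Python scripts to look and compute and a tool call to move; the robot and the scene stay as the last step left them, time stands still between calls to the robot, and variables do not carry over. Pictures are saved under pics/ and viewed, and the job is handed in when it is done.

Besides the shell and the picture viewer there is one more tool, called after "Request:" by a JSON object that holds its "op" and its "data", one argument or row to a line. step_arm: Moves the arm, as the interface text tells. Its arguments: {"type":"object","properties":{"commands":{"type":"array"},"fingers":{"type":"number"}},"required":["commands"]}

```bash
ls; mkdir -p pics; python3 - <<'E'
from bench import robot
import cv2,numpy as np
o=robot.get_obs()
for k,v in o.items(): print(k,np.round(v,4))
for n in ["scene","side","wrist"]:
    i=robot.camera_info(n); print(n,{k:np.round(v,4).tolist() for k,v in i.items()})
    p,d=robot.snapshot(n)
    cv2.imwrite(f"pics/{n}0.png",p[:,:,::-1]); np.save(f"pics/{n}0.npy",d)
E
```

```text
pics
time 0.0
joint_positions [ 1.0459  0.0879  1.3723  0.      1.6836 -0.1031]
qvel [-0.0006  0.0017  0.0004  0.0002  0.0011  0.0021]
joint_torque [ 4.00000e-04 -3.40196e+01 -3.02421e+01  7.18000e-02  3.32000e-02
 -1.00000e-04]
tool_pos [0.2249 0.5013 0.1773]
ee_rot [-1.5705  0.0022  1.149 ]
wrist_force [-0.4628 -0.2376 -0.238 ]
wrist_torque [-0.0086 -0.0184  0.0238]
width 0.0935
scene {'fx': 588.5485, 'fy': 588.5485, 'cx': 326.5947, 'cy': 244.402, 'R': [[0.8139, 0.5809, -0.0073], [0.4525, -0.6418, -0.6191], [-0.3643, 0.5006, -0.7853]], 't': [-0.4155, -0.1391, 1.5172]}
side {'fx': 616.8328, 'fy': 616.8328, 'cx': 320.7255, 'cy': 248.4075, 'R': [[-0.9963, -0.0839, -0.0177], [-0.0273, 0.5061, -0.862], [0.0813, -0.8584, -0.5065]], 't': [0.4649, 0.1004, 1.5944]}
wrist {'fx': 371.6483, 'fy': 371.6483, 'cx': 315.0786, 'cy': 241.0296, 'R': [[0.4094, 0.9124, -0.0005], [0.8834, -0.3962, 0.25], [0.2279, -0.1028, -0.9682]], 't': [-0.5499, -0.0258, 0.3904]}
```

View pics/scene0.png

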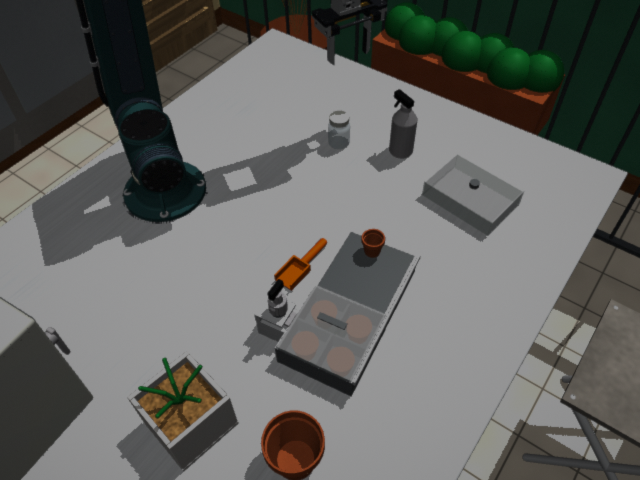

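View pics/side0.png

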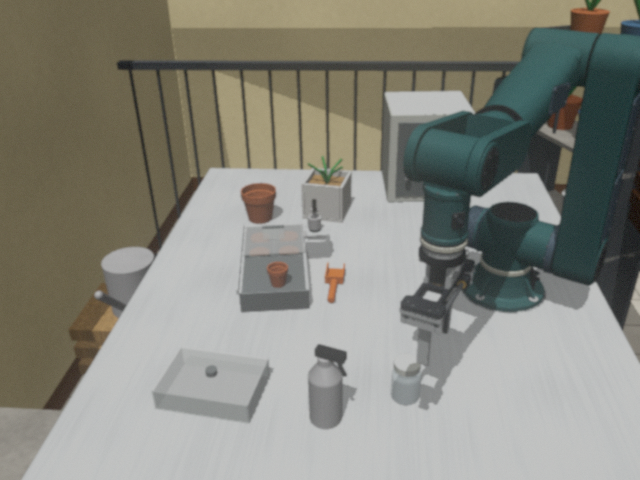

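View pics/wrist0.png

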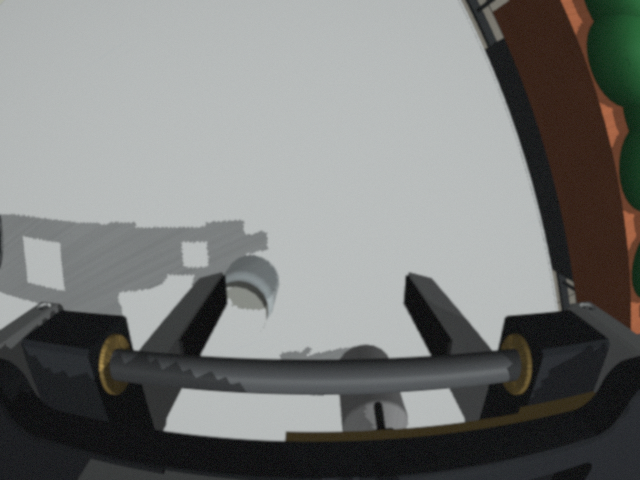

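```bash
cat > h.py <<'E'
import numpy as np,cv2
from bench import robot
def unproj(u,v,d,i):
    c=np.stack([(u-i['cx'])/i['fx']*d,(v-i['cy'])/i['fy']*d,d],-1)
    return (c-np.array(i['t']))@np.array(i['R'])
def atz(u,v,z,i):
    R=np.array(i['R']);r=R.T@np.array([(u-i['cx'])/i['fx'],(v-i['cy'])/i['fy'],1]);o=-R.T@np.array(i['t'])
    return o+r*(z-o[2])/r[2]
def proj(X,i):
    c=np.asarray(X)@np.array(i['R']).T+np.array(i['t']);return np.stack([c[...,0]/c[...,2]*i['fx']+i['cx'],c[...,1]/c[...,2]*i['fy']+i['cy']],-1)
E
python3 - <<'E'
from h import *
for n in["scene","side"]:
    i=robot.camera_info(n);d=np.load(f"pics/{n}0.npy");p=cv2.imread(f"pics/{n}0.png")
    v,u=np.mgrid[:480,:640];P=unproj(u,v,d,i)
    m=(d>0)&(P[...,0]>.2)&(P[...,0]<.9)&(P[...,1]>-.5)&(P[...,1]<.3)
    im=np.zeros((800,700,3),np.uint8) # 1mm/px ; row: x down
    X=((P[...,0]-.2)*1000).astype(int)[m];Y=((.3-P[...,1])*1000).astype(int)[m]
    z=P[...,2][m]
    print(n,np.median(z[np.abs(z)<.02]))
    im=np.zeros((700,800,3),np.uint8)
    h=np.clip(z*1000,0,200)
    col=cv2.applyColorMap(np.clip(h*1.25,0,255).astype(np.uint8)[:,None],cv2.COLORMAP_JET)[:,0]
    for a in(0,1):
        for b in (0,1): im[np.clip(X+a,0,699),np.clip(Y+b,0,799)]=col
    cv2.imwrite(f"pics/{n}_top.png",im[:600])
    if n=="scene":c=p[220:400,220:440]
    else:c=p[190:320,210:370]
    cv2.imwrite(f"pics/{n}_crop.png",cv2.resize(c,None,fx=3.3,fy=3.3,interpolation=cv2.INTER_CUBIC)[:600,:800])
E
```

```text
scene -0.00044899706366420593
side -0.00019308997248453276
```

View pics/scene_top.png

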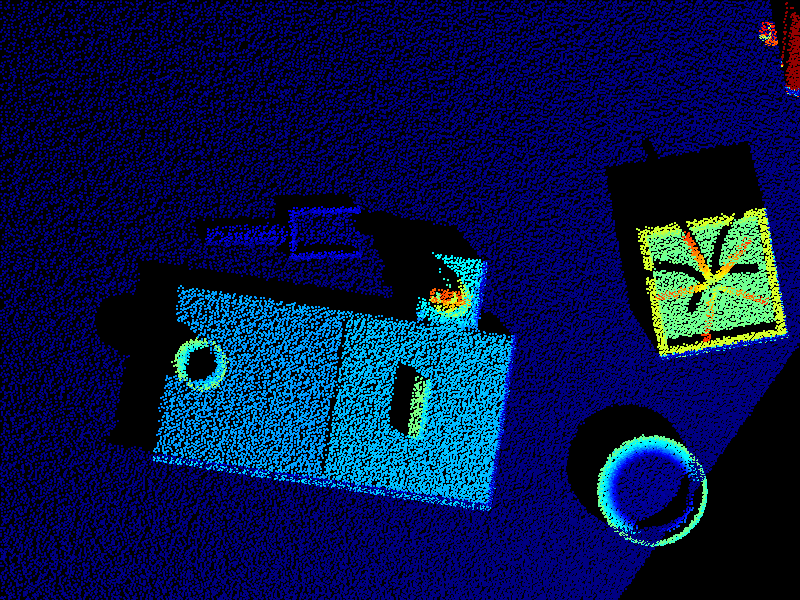

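View pics/scene_crop.png

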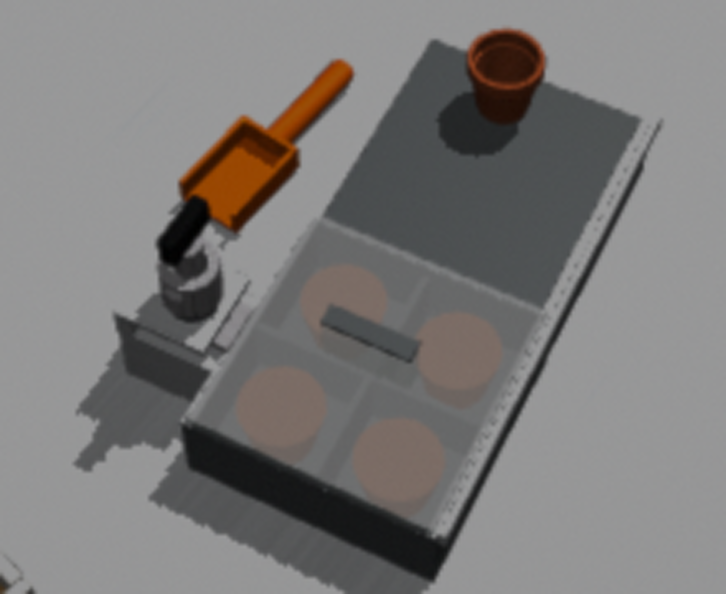

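View pics/side_crop.png

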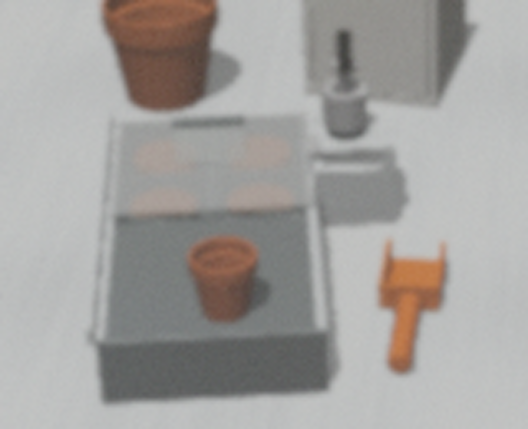

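```bash
cat >> h.py <<'E'
def cloud(n,d=None):
    i=robot.camera_info(n);d=np.load(f"pics/{n}0.npy") if d is None else d
    v,u=np.mgrid[:480,:640];return unproj(u,v,d,i),d>0
E
python3 - <<'E'
from h import *
from scipy.optimize import minimize
for n in["scene","side"]:
    P,ok=cloud(n);m=ok&(P[...,2]>.050)&(P[...,2]<.07)&(P[...,0]>.4)&(P[...,0]<.8)&(P[...,1]>-.28)&(P[...,1]<.2)
    Q=P[m]
    # fit rect: soft coverage: maximize inside count w/ fixed size, boundary-sensitive
    def f(q):
        c,s=np.cos(q[2]),np.sin(q[2]);dx=Q[:,0]-q[0];dy=Q[:,1]-q[1]
        a=c*dx+s*dy;b=-s*dx+c*dy
        e=np.maximum(np.abs(a)-.085,0)+np.maximum(np.abs(b)-.17,0)
        return np.minimum(e,.008).mean()*1e3
    best=min((minimize(f,[.6,-.03,y],method='Nelder-Mead',options=dict(initial_simplex=[[.6,-.03,y],[.62,-.03,y],[.6,-.01,y],[.6,-.03,y+.05]],maxiter=2000)) for y in(-.2,-.13,-.05)),key=lambda r:r.fun)
    q=best.x;print(n,q,best.fun)
    c,s=np.cos(q[2]),np.sin(q[2]);R=np.array([[c,-s],[s,c]])
    L=(P[...,:2]-q[:2])@R
    for nm,mm in dict(rib=ok&(P[...,2]>.09)&(P[...,2]<.106)&(abs(L[...,0])<.06)&(abs(L[...,1]+.085)<.03),
      knob=ok&(P[...,2]>.137)&(abs(L[...,0]+.115)<.04)&(abs(L[...,1]+.1)<.04),collar=ok&(P[...,2]>.1)&(P[...,2]<.132)&(abs(L[...,0]+.115)<.03)&(abs(L[...,1]+.1)<.03),
      tray=m&(abs(L[...,0])<.1)).items():
        A=L[mm];print(nm,len(A),A.mean(0),np.percentile(A,[1,99],axis=0).round(4).tolist(),P[mm][:,2].min(),np.percentile(P[mm][:,2],[10,50,90,99]))
        if nm in("rib","knob"):
            print("  rect",cv2.minAreaRect((A*1000).astype(np.float32)))
            A3=P[mm];w=A3[:,:2].mean(0);ev=np.linalg.eigh(np.cov(A.T));print("  ang",ev[1][:,1],ev[0]**.5,w)
    for k,x in dict(knob=(-.115,-.1),rib=(0,-.085)).items(): print(k,q[:2]+R@x)
E
```

```text
scene [ 0.59902506 -0.03431523  0.14958395] 0.23923971865278515
rib 265 [-0.00305395 -0.08557329] [[-0.0332, -0.093], [0.026, -0.0767]] 0.09015400432064603 [0.09378549 0.09963741 0.10263135 0.10542131]
  rect ((-4.281656265258789, -84.74590301513672), (17.12446403503418, 61.06352615356445), 89.03008270263672)
  ang [-0.99999551  0.00299607] [0.00483816 0.0177586 ] [ 0.60875792 -0.11938806]
knob 219 [-0.11631916 -0.10157838] [[-0.125, -0.1198], [-0.1085, -0.0801]] 0.13728891871228013 [0.14110048 0.15911458 0.16314034 0.16525233]
  rect ((-116.01364135742188, -99.91621398925781), (41.02893829345703, 18.380882263183594), 87.43122100830078)
  ang [0.08089545 0.99672259] [0.00405318 0.01179313] [ 0.49914271 -0.15209396]
collar 218 [-0.11284991 -0.10438921] [[-0.1345, -0.1185], [-0.0999, -0.0816]] 0.10008359341859317 [0.10216308 0.11520582 0.11887668 0.12537158]
tray 11100 [ 0.0011213  -0.01817936] [[-0.0895, -0.1684], [0.0867, 0.1639]] 0.05001108817119752 [0.05594743 0.06129608 0.06560938 0.06867726]
knob [ 0.50021192 -0.15033662]
rib [ 0.61169233 -0.11836605]
side [ 0.59626319 -0.0276553
[... 336 characters left out ...]
436] [ 0.60679354 -0.11144409]
knob 64 [-0.1160258 -0.0947416] [[-0.1255, -0.1215], [-0.1062, -0.0774]] 0.13725237587431371 [0.14026984 0.15684014 0.16266262 0.16596643]
  rect ((-115.67929077148438, -99.95002746582031), (47.67708969116211, 19.2489013671875), 87.30896759033203)
  ang [0.06997743 0.99754857] [0.0044478 0.0127307] [ 0.49487573 -0.13792109]
collar 148 [-0.11561944 -0.09514521] [[-0.1333, -0.1192], [-0.0972, -0.0773]] 0.10010647738075058 [0.10227857 0.11426616 0.12219225 0.13068968]
tray 4095 [0.0014905  0.02168711] [[-0.0879, -0.1677], [0.0868, 0.1692]] 0.05000429493513195 [0.05554215 0.05998031 0.06551577 0.06879234]
knob [ 0.49663826 -0.14298039]
rib [ 0.60834029 -0.11179297]
```

Request:
{"op": "step_arm", "data": {
  "commands": [
    {"xyz": [0,0,0.04],"twist": [0,0,0]},
    {"xyz": [0,0,0.08],"twist": [0,0,0]},
    {"xyz": [0.005,-0.01,0.12],"twist": [0,0,-5]},
    {"xyz": [0.02,-0.045,0.12],"twist": [0,0,-11]},
    {"xyz": [0.034,-0.08,0.12],"twist": [0,0,-17]},
    {"xyz": [0.049,-0.115,0.12],"twist": [0,0,-23]},
    {"xyz": [0.063,-0.15,0.12],"twist": [0,0,-29]},
    {"xyz": [0.078,-0.185,0.12],"twist": [0,0,-35]},
    {"xyz": [0.093,-0.22,0.12],"twist": [0,0,-41]},
    {"xyz": [0.107,-0.255,0.12],"twist": [0,0,-47]},
    {"xyz": [0.122,-0.29,0.12],"twist": [0,0,-53]},
    {"xyz": [0.137,-0.325,0.12],"twist": [0,0,-58]}
  ],
  "fingers": 0
}}

```text
time: 1.15
tool_pos: [0.3622, 0.1751, 0.2984]
ee_rot: [-1.571, -0.0, 0.132]
wrist_force: [1.0, 0.4, -0.4]
width: 0.0941
```

Request:
{"op": "step_arm", "data": {
  "commands": [
    {"xyz": [0.015,-0.035,0],"twist": [0,0,-1]},
    {"xyz": [0.03,-0.07,0],"twist": [0,0,-2]},
    {"xyz": [0.044,-0.105,0],"twist": [0,0,-2]},
    {"xyz": [0.059,-0.14,0],"twist": [0,0,-2]},
    {"xyz": [0.074,-0.175,0],"twist": [0,0,-2]},
    {"xyz": [0.089,-0.21,0],"twist": [0,0,-2]},
    {"xyz": [0.104,-0.245,0],"twist": [0,0,-2]},
    {"xyz": [0.118,-0.28,0],"twist": [0,0,-2]},
    {"xyz": [0.133,-0.315,0],"twist": [0,0,-2]},
    {"xyz": [0.138,-0.328,0],"twist": [0,0,-2]},
    {"xyz": [0.138,-0.328,0],"twist": [0,0,-2]}
  ]
}}

```text
time: 2.07
tool_pos: [0.5004, -0.1539, 0.2965]
ee_rot: [-1.57, 0.003, 0.097]
wrist_force: [-0.2, -0.5, -0.1]
width: 0.0942
```

```bash
python3 - <<'E'
from h import *
o=robot.get_obs();print(o['time'],o['tool_pos'],o['ee_rot'],o['wrist_force'],o['joint_positions'])
i=robot.camera_info("wrist");p,d=robot.snapshot("wrist")
cv2.imwrite("pics/wrist1.png",p[:,:,::-1]);np.save("pics/wrist1.npy",d)
import pickle;pickle.dump(i,open("pics/wrist1.pkl","wb"))
E
```

```text
2.0667 [ 0.50043458 -0.15389371  0.29646099] [-1.5695911   0.00315016  0.09746039] [-0.16706975 -0.49623844 -0.13592983] [-4.06321269e-01  3.82250277e-02  1.19043065e+00 -4.94432614e-04
  1.91627754e+00 -5.03946420e-01]
```

View pics/wrist1.png

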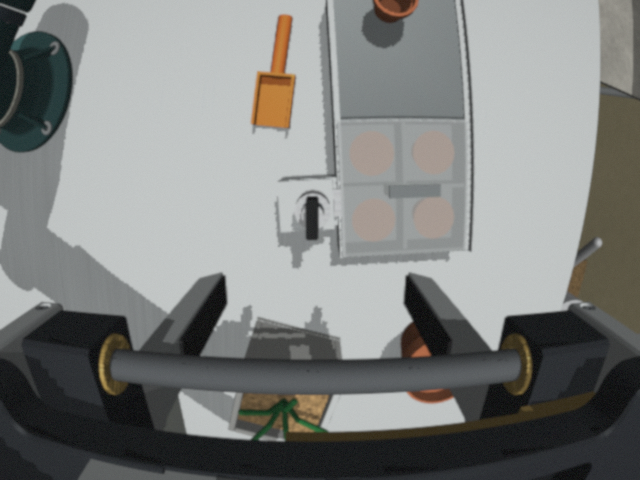

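```bash
cat >> h.py <<'E'
def fray(u,v,i):
    dx,dy=u-i['cx'],v-i['cy'];r=np.hypot(dx,dy);th=r/i['fx']
    s=np.where(r>0,np.sin(th)/np.maximum(r,1e-9),0)
    return np.stack([dx*s,dy*s,np.cos(th)],-1)
def fcloud(d,i):
    v,u=np.mgrid[:480,:640].astype(float);c=fray(u,v,i);c=c/np.maximum(c[...,2:],1e-3)*d[...,None]
    return (c-np.array(i['t']))@np.array(i['R'])
def fatz(u,v,z,i):
    R=np.array(i['R']);r=R.T@fray(u,v,i);o=-R.T@np.array(i['t']);return o+r*(z-o[2])/r[2]
def ang(A):
    w,V=np.linalg.eigh(np.cov(A.T));return V[:,1],np.sqrt(w)
E
python3 - <<'E'
from h import *;import pickle
i=pickle.load(open("pics/wrist1.pkl","rb"));d=np.load("pics/wrist1.npy");p=cv2.imread("pics/wrist1.png")
print("cam",-np.array(i['R']).T@i['t'])
P=fcloud(d,i)
g=p.max(2)
m=np.zeros(g.shape,bool);m[190:245,300:325]=g[190:245,300:325]<45
ys,xs=np.nonzero(m);print("dark",xs.mean(),ys.mean(),xs.min(),xs.max(),ys.min(),ys.max(),"z",np.percentile(P[...,2][m],[5,50,95]))
mt=m&(P[...,2]>.155)
print("top centroid 3d",P[mt].mean(0),ang(P[mt][:,:2]),mt.sum())
print("ray at z163",np.mean([fatz(float(x),float(y),.163,i) for y,x in zip(*np.nonzero(mt))],axis=0))
for nm,(r0,r1,c0,c1),z0,z1 in (("rib",(180,202,380,450),.092,.106),):
    mm=np.zeros(g.shape,bool);mm[r0:r1,c0:c1]=True;mm&=(P[...,2]>z0)&(P[...,2]<z1)
    A=P[mm];print(nm,mm.sum(),A.mean(0),ang(A[:,:2]),cv2.minAreaRect((A[:,:2]*1000).astype(np.float32)))
c=P[(np.hypot(P[...,0]-.5,P[...,1]+.151)<.022)&(P[...,2]>.105)&(P[...,2]<.135)]
h,b=np.histogram(c[:,2],np.arange(.105,.136,.002));print(list(zip(b.round(3),h)))
# tray fit
from scipy.optimize import minimize
Q=P[(P[...,2]>.050)&(P[...,2]<.07)&(P[...,0]>.45)&(P[...,0]<.8)&(P[...,1]>-.28)&(P[...,1]<.2)]
def f(q):
    c,s=np.cos(q[2]),np.sin(q[2]);dx=Q[:,0]-q[0];dy=Q[:,1]-q[1]
    a=c*dx+s*dy;b=-s*dx+c*dy
    return np.minimum(np.maximum(np.abs(a)-.085,0)+np.maximum(np.abs(b)-.17,0),.008).mean()*1e3
r=min((minimize(f,[.6,-.03,y],method='Nelder-Mead',options=dict(initial_simplex=[[.6,-.03,y],[.62,-.03,y],[.6,-.01,y],[.6,-.03,y+.05]],maxiter=2000)) for y in(.1,.15,.2)),key=lambda r:r.fun)
q=r.x;print(q,r.fun);c,s=np.cos(q[2]),np.sin(q[2]);R=np.array([[c,-s],[s,c]]);print(q[:2]+R@[-.115,-.1],q[:2]+R@[0,-.085])
cv2.imwrite("pics/w1c.png",cv2.resize(p[160:260,260:360],None,fx=6,fy=6,interpolation=cv2.INTER_CUBIC))
E
```

```text
cam [ 0.49414997 -0.08158716  0.5032467 ]
dark 311.6758241758242 217.40934065934067 307 317 198 238 z [0.16213054 0.1632304  0.16451006]
top centroid 3d [ 0.49627571 -0.14614671  0.16325997] (array([-0.09523408,  0.99545491]), array([0.00247018, 0.01092824])) 364
ray at z163 [ 0.49627802 -0.14619884  0.163     ]
rib 694 [ 0.60662582 -0.11578103  0.10104473] (array([-0.98814776, -0.15350572]), array([0.00425136, 0.01772039])) ((607.8965454101562, -115.95687866210938), (60.12137222290039, 15.017034530639648), 7.955422401428223)
[(np.float64(0.105), np.int64(3)), (np.float64(0.107), np.int64(2)), (np.float64(0.109), np.int64(3)), (np.float64(0.111), np.int64(6)), (np.float64(0.113), np.int64(3)), (np.float64(0.115), np.int64(82)), (np.float64(0.117), np.int64(301)), (np.float64(0.119), np.int64(14)), (np.float64(0.121), np.int64(0)), (np.float64(0.123), np.int64(0)), (np.float64(0.125), np.int64(0)), (np.float64(0.127), np.int64(0)), (np.float64(0.129), np.int64(0)), (np.float64(0.131), np.int64(0)), (np.float64(0.133), np.int64(0))]
[ 0.59875445 -0.04159855  0.14515789] 0.11112047075703815
[ 0.49942876 -0.15718146] [ 0.61104958 -0.12570461]
```

View pics/w1c.png

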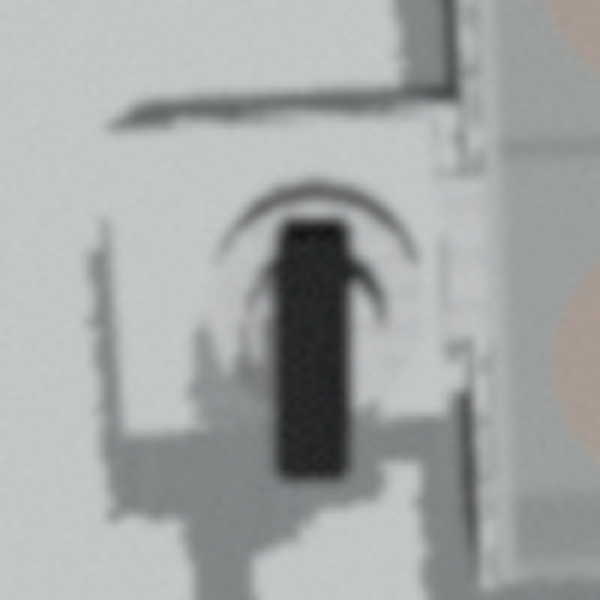

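Request:
{"op": "step_arm", "data": {
  "commands": [
    {"xyz": [-0.002,0.003,-0.03],"twist": [0,0,0]},
    {"xyz": [-0.004,0.006,-0.065],"twist": [0,0,0]},
    {"xyz": [-0.004,0.006,-0.095],"twist": [0,0,0]},
    {"xyz": [-0.004,0.006,-0.095],"twist": [0,0,0]},
    {"xyz": [-0.004,0.006,-0.095],"twist": [0,0,0]},
    {"xyz": [-0.004,0.006,-0.095],"twist": [0,0,0]}
  ],
  "fingers": 120
}}

```text
time: 2.62
tool_pos: [0.497, -0.1444, 0.2062]
ee_rot: [-1.572, -0.004, 0.103]
wrist_force: [-0.2, 0.1, 1.5]
width: 0.0572
```

```bash
cat > look.py <<'E'
from h import *;import pickle,sys
def look(k,box=None):
    o=robot.get_obs();print(o['time'],o['tool_pos'].round(4) if hasattr(o['tool_pos'],'round') else o['tool_pos'],np.round(o['ee_rot'],4),np.round(o['wrist_force'],2),np.round(o['wrist_torque'],3),o['width'])
    i=robot.camera_info("wrist");p,d=robot.snapshot("wrist");p=p[:,:,::-1].copy()
    cv2.imwrite(f"pics/w_{k}.png",p);P=fcloud(d,i);return o,i,p,d,P
E
python3 - <<'E'
from look import *
o,i,p,d,P=look("2")
m=(p.max(2)<45)&(P[...,2]>.158)&(P[...,2]<.168)&(np.hypot(P[...,0]-.497,P[...,1]+.147)<.035)
A=P[m];ys,xs=np.nonzero(m);print(m.sum(),xs.min(),xs.max(),ys.min(),ys.max(),xs.mean(),A.mean(0))
print(ang(A[:,:2])); y=o['ee_rot'][2];print("off tool x",(A.mean(0)[:2]-np.array(o['tool_pos'])[:2])@[np.cos(y),np.sin(y)], "lat",(A.mean(0)[:2]-np.array(o['tool_pos'])[:2])@[-np.sin(y),np.cos(y)])
E
```

```text
2.6167 [ 0.497  -0.1444  0.2062] [-1.5724 -0.0036  0.1033] [-0.2   0.13  1.45] [-0.061  0.02  -0.012] 0.05722849077179451
635 307 321 228 280 313.37952755905513 [ 0.49626117 -0.14535683  0.16320026]
(array([-0.09597089,  0.99538414]), array([0.00267246, 0.01101271]))
off tool x -0.0008681063093381413 lat -0.0008310618045907734
```

View pics/w_2.png

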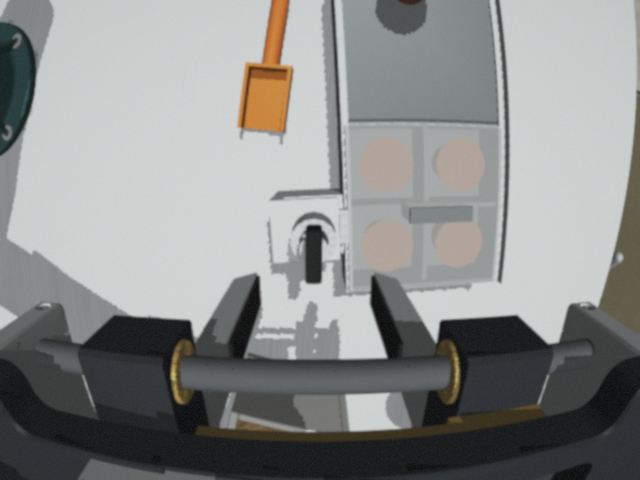

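Request:
{"op": "step_arm", "data": {
  "commands": [
    {"xyz": [-0.001,-0.001,-0.02],"twist": [0,0,0]},
    {"xyz": [-0.001,-0.001,-0.04],"twist": [0,0,0]},
    {"xyz": [-0.001,-0.001,-0.055],"twist": [0,0,0]},
    {"xyz": [-0.001,-0.001,-0.064],"twist": [0,0,0]},
    {"xyz": [-0.001,-0.001,-0.064],"twist": [0,0,0]},
    {"xyz": [-0.001,-0.001,-0.064],"twist": [0,0,0]},
    {"xyz": [-0.001,-0.001,-0.064],"twist": [0,0,0]}
  ],
  "fingers": 150
}}

```text
time: 3.25
tool_pos: [0.4964, -0.1466, 0.1417]
ee_rot: [-1.573, -0.003, 0.102]
wrist_force: [0.5, 0.8, 0.3]
width: 0.0388
```

Request:
{"op": "step_arm", "data": {
  "commands": [
    {"xyz": [0,0,0],"twist": [0,0,0]},
    {"xyz": [0,0,0],"twist": [0,0,0]},
    {"xyz": [0,0,0],"twist": [0,0,0]},
    {"xyz": [0,0,0],"twist": [0,0,0]}
  ],
  "fingers": 205
}}

```text
time: 3.58
tool_pos: [0.4954, -0.1463, 0.14]
ee_rot: [-1.571, -0.001, 0.102]
wrist_force: [0.1, -0.3, 0.3]
width: 0.019
```

```bash
python3 - <<'E'
from look import *
o,i,p,d,P=look("3")
m=(p.max(2)<45)&(P[...,2]>.158)&(P[...,2]<.168)&(np.hypot(P[...,0]-.497,P[...,1]+.147)<.035)
A=P[m];ys,xs=np.nonzero(m);print(m.sum(),xs.min(),xs.max(),ys.min(),ys.max(),xs.mean(),A.mean(0))
print(ang(A[:,:2])); y=o['ee_rot'][2];print("off tool x",(A.mean(0)[:2]-np.array(o['tool_pos'])[:2])@[np.cos(y),np.sin(y)], "lat",(A.mean(0)[:2]-np.array(o['tool_pos'])[:2])@[-np.sin(y),np.cos(y)])
cv2.imwrite("pics/w3c.png",cv2.resize(p[230:380,225:405],None,fx=4,fy=4,interpolation=cv2.INTER_CUBIC))
E
```

```text
3.5833 [ 0.4954 -0.1463  0.14  ] [-1.5712e+00 -8.0000e-04  1.0180e-01] [ 0.13 -0.34  0.28] [-0.105  0.034 -0.021] 0.019031715793181855
1220 306 328 253 321 316.27868852459017 [ 0.49614416 -0.14574706  0.16309485]
(array([-0.08735352,  0.99617738]), array([0.00292769, 0.01131394]))
off tool x 0.0007953852192523123 lat 0.0004569355999473191
```

View pics/w3c.png

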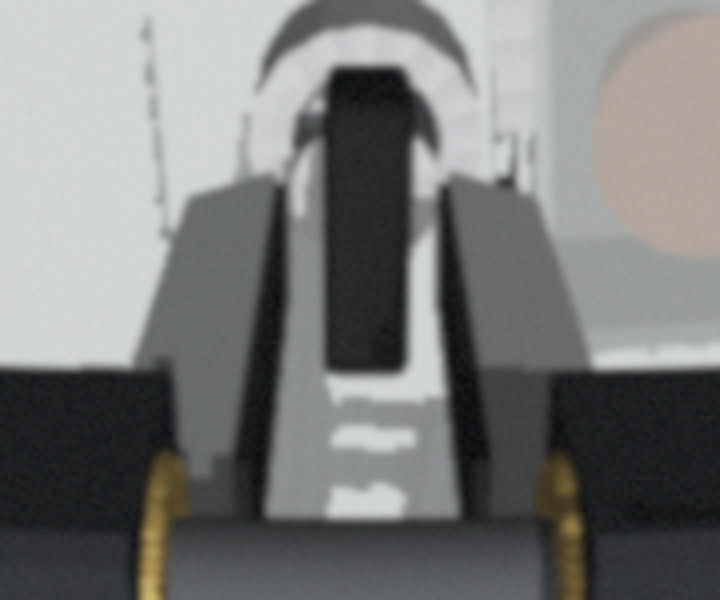

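Request:
{"op": "step_arm", "data": {
  "commands": [
    {"xyz": [0,0,0],"twist": [0,0,0]},
    {"xyz": [0,0,0],"twist": [0,0,0]},
    {"xyz": [0,0,0],"twist": [0,0,0]},
    {"xyz": [0,0,0],"twist": [0,0,0]}
  ],
  "fingers": 255
}}

```text
time: 3.97
tool_pos: [0.4952, -0.1462, 0.1395]
ee_rot: [-1.571, 0.0, 0.102]
wrist_force: [-0.3, -0.7, -0.4]
width: 0.0006
```

```bash
python3 - <<'E'
from look import *
o,i,p,d,P=look("4")
cv2.imwrite("pics/w4c.png",cv2.resize(p[200:380,205:425],None,fx=3.3,fy=3.3,interpolation=cv2.INTER_CUBIC))
p,d=robot.snapshot("side");cv2.imwrite("pics/s4c.png",cv2.resize(p[150:320,210:450,::-1],None,fx=3.3,fy=3.3,interpolation=cv2.INTER_CUBIC))
E
```

```text
3.9667 [ 0.4952 -0.1462  0.1395] [-1.5708  0.      0.1018] [-0.29 -0.72 -0.37] [-0.059  0.049 -0.01 ] 0.0005714966450140468
```

View pics/w4c.png

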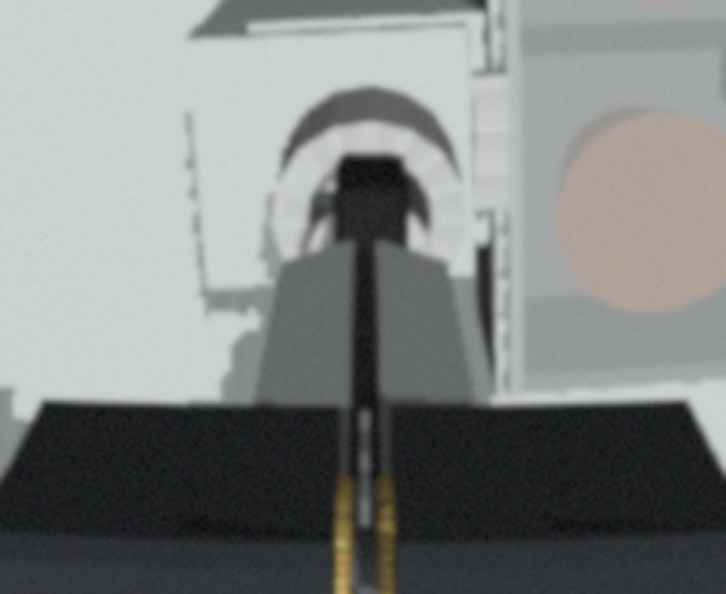

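View pics/s4c.png

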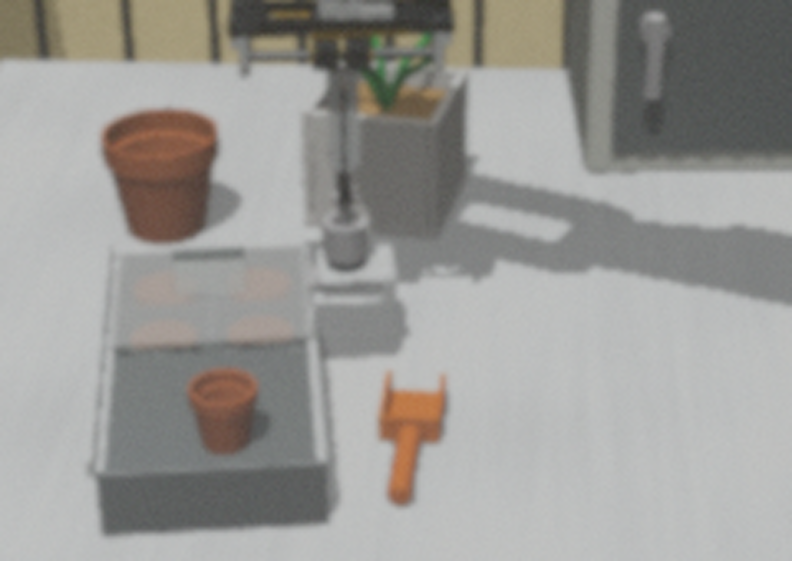

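```bash
python3 - <<'E'
from look import *
o,i,p,d,P=look("5")
for r in range(235,330,6): print(r,[ (P[r,c]*1000).round(0).tolist() for c in (306,315,324)])
ps,ds=robot.snapshot("side");I=robot.camera_info("side");v,u=np.mgrid[:480,:640];S=unproj(u,v,ds,I)
for r in range(180,226,3): print(r,[ (S[r,c]*1000).round(0).tolist() for c in (312,314,316)], ps[r,314])
print(proj(np.array([o['tool_pos']]),I))
E
```

```text
4.0667 [ 0.4952 -0.1462  0.1395] [-1.5708 -0.      0.1018] [ 0.26 -0.65  0.55] [-0.084  0.028 -0.027] 0.0005656412650080177
235 [[488.0, -131.0, 109.0], [494.0, -130.0, 112.0], [500.0, -130.0, 110.0]]
241 [[488.0, -133.0, 118.0], [494.0, -132.0, 118.0], [500.0, -132.0, 118.0]]
247 [[489.0, -137.0, 118.0], [494.0, -129.0, 145.0], [498.0, -128.0, 146.0]]
253 [[489.0, -148.0, 93.0], [494.0, -129.0, 155.0], [498.0, -128.0, 157.0]]
259 [[489.0, -131.0, 162.0], [494.0, -130.0, 165.0], [498.0, -129.0, 164.0]]
265 [[489.0, -134.0, 161.0], [494.0, -133.0, 163.0], [499.0, -133.0, 163.0]]
271 [[490.0, -138.0, 162.0], [494.0, -136.0, 164.0], [499.0, -136.0, 164.0]]
277 [[490.0, -136.0, 174.0], [494.0, -138.0, 170.0], [499.0, -136.0, 174.0]]
283 [[490.0, -137.0, 182.0], [494.0, -138.0, 177.0], [499.0, -136.0, 181.0]]
289 [[490.0, -137.0, 189.0], [494.0, -138.0, 185.0], [498.0, -136.0, 189.0]]
295 [[490.0, -137.0, 195.0], [494.0, -138.0, 192.0], [498.0, -136.0, 195.0]]
301 [[491.0, -136.0, 204.0], [494.0, -138.0, 199.0], [498.0, -136.0, 203.0]]
307 [[491.0, -137.0, 208.0], [494.0, -138.0, 204.0], 
[... 1007 characters left out ...]
28.0, 164.0], [510.0, -349.0, 55.0]] [71 70 69]
207 [[499.0, -137.0, 151.0], [492.0, -121.0, 159.0], [509.0, -338.0, 50.0]] [65 61 62]
210 [[498.0, -124.0, 148.0], [492.0, -123.0, 149.0], [488.0, -136.0, 142.0]] [67 64 62]
213 [[501.0, -146.0, 128.0], [494.0, -137.0, 133.0], [510.0, -342.0, 27.0]] [94 93 93]
216 [[500.0, -138.0, 123.0], [494.0, -135.0, 124.0], [511.0, -356.0, 9.0]] [105 106 104]
219 [[499.0, -126.0, 120.0], [494.0, -133.0, 116.0], [489.0, -133.0, 116.0]] [147 146 146]
222 [[499.0, -124.0, 112.0], [494.0, -129.0, 109.0], [488.0, -128.0, 110.0]] [124 122 123]
225 [[500.0, -131.0, 99.0], [494.0, -124.0, 102.0], [488.0, -126.0, 101.0]] [123 123 122]
[[313.89756514 209.2276103 ]]
```

```bash
python3 - <<'E'
from look import *
i=pickle.load(open("pics/wrist1.pkl","rb"));d=np.load("pics/wrist1.npy");P=fcloud(d,i)
print("tool",[.50043,-.15389,.29646])
for r in range(266,340,6): print(r,[(c,(P[r,c]*1000).round(0).tolist()) for c in (212,218,222,408,414,420)])
# min z of finger pts
m=(P[...,2]>.2)&(P[...,2]<.40)
print(P[m][:,2].min(), np.percentile(P[m][:,2],[.5,2]))
E
```

```text
tool [0.50043, -0.15389, 0.29646]
266 [(212, [359.0, -262.0, 0.0]), (218, [368.0, -261.0, 0.0]), (222, [374.0, -261.0, -0.0]), (408, [643.0, -234.0, 0.0]), (414, [652.0, -233.0, 0.0]), (420, [661.0, -232.0, 1.0])]
272 [(212, [359.0, -272.0, -0.0]), (218, [368.0, -271.0, 0.0]), (222, [451.0, -149.0, 324.0]), (408, [548.0, -139.0, 324.0]), (414, [654.0, -243.0, -0.0]), (420, [663.0, -241.0, 1.0])]
278 [(212, [449.0, -149.0, 334.0]), (218, [452.0, -149.0, 333.0]), (222, [452.0, -151.0, 327.0]), (408, [547.0, -141.0, 329.0]), (414, [548.0, -139.0, 334.0]), (420, [552.0, -139.0, 334.0])]
284 [(212, [450.0, -149.0, 340.0]), (218, [453.0, -150.0, 337.0]), (222, [453.0, -153.0, 331.0]), (408, [547.0, -144.0, 330.0]), (414, [548.0, -141.0, 337.0]), (420, [550.0, -139.0, 341.0])]
290 [(212, [452.0, -150.0, 346.0]), (218, [453.0, -152.0, 340.0]), (222, [453.0, -155.0, 332.0]), (408, [547.0, -146.0, 332.0]), (414, [547.0, -142.0, 343.0]), (420, [548.0, -140.0, 347.0])]
296 [(212, [453.0, -151.0, 351.0]), (218, [453.0, -156.0, 339.0]), (222, [454.0, -158.0, 333.0]), (408, [547.0, -149.0, 334.0]),
[... 716 characters left out ...]
48.0, 2.0]), (408, [659.0, -321.0, -0.0]), (414, [548.0, -155.0, 349.0]), (420, [547.0, -150.0, 358.0])]
326 [(212, [454.0, -164.0, 356.0]), (218, [368.0, -361.0, -1.0]), (222, [375.0, -359.0, 1.0]), (408, [658.0, -326.0, 10.0]), (414, [662.0, -318.0, 25.0]), (420, [548.0, -153.0, 359.0])]
332 [(212, [359.0, -372.0, 1.0]), (218, [368.0, -371.0, 0.0]), (222, [375.0, -371.0, -1.0]), (408, [655.0, -328.0, 27.0]), (414, [658.0, -318.0, 45.0]), (420, [548.0, -155.0, 361.0])]
338 [(212, [359.0, -383.0, 1.0]), (218, [369.0, -382.0, 1.0]), (222, [375.0, -381.0, 0.0]), (408, [651.0, -329.0, 44.0]), (414, [653.0, -318.0, 63.0]), (420, [655.0, -308.0, 81.0])]
0.32321444572707764 [0.32475292 0.327299  ]
```

The three cameras agree: the fingertips really sit about 29 mm above the reported TCP, so the jaws closed just over the knob. I'll reopen, and lower by the measured offset.

Request:
{"op": "step_arm", "data": {
  "commands": [
    {"xyz": [0,0,0.005],"twist": [0,0,0]},
    {"xyz": [0,0,0.005],"twist": [0,0,0]},
    {"xyz": [0,0,0.005],"twist": [0,0,0]},
    {"xyz": [0,0,0.005],"twist": [0,0,0]},
    {"xyz": [0,0,0.005],"twist": [0,0,0]}
  ],
  "fingers": 150
}}

```text
time: 4.58
tool_pos: [0.4952, -0.1462, 0.1445]
ee_rot: [-1.571, -0.0, 0.102]
wrist_force: [-0.7, 0.0, -0.1]
width: 0.0306
```

Request:
{"op": "step_arm", "data": {
  "commands": [
    {"xyz": [0,0,-0.01],"twist": [0,0,0]},
    {"xyz": [0,0,-0.02],"twist": [0,0,0]},
    {"xyz": [0,0,-0.03],"twist": [0,0,0]},
    {"xyz": [0,0,-0.039],"twist": [0,0,0]},
    {"xyz": [0,0,-0.039],"twist": [0,0,0]},
    {"xyz": [0,0,-0.039],"twist": [0,0,0]}
  ],
  "fingers": 150
}}

```text
time: 5.08
tool_pos: [0.4944, -0.1459, 0.1041]
ee_rot: [-1.57, 0.002, 0.102]
wrist_force: [-0.9, -0.2, 0.4]
width: 0.0384
```

Request:
{"op": "step_arm", "data": {
  "commands": [
    {"xyz": [0,0,0],"twist": [0,0,0]},
    {"xyz": [0,0,0],"twist": [0,0,0]},
    {"xyz": [0,0,0],"twist": [0,0,0]},
    {"xyz": [0,0,0],"twist": [0,0,0]}
  ],
  "fingers": 205
}}

```text
time: 5.42
tool_pos: [0.4956, -0.1463, 0.1061]
ee_rot: [-1.571, -0.001, 0.102]
wrist_force: [-0.5, 0.2, -0.2]
width: 0.0192
```

```bash
python3 - <<'E'
from look import *
o,i,p,d,P=look("6")
m=(P[...,2]>.16)&(P[...,2]<.167)&(p.max(2)<60)&(abs(P[...,1]+.13)<.008)&(abs(P[...,0]-.495)<.012)
print(m.sum(),P[m].mean(0))
for r in (290,296,302,308,320,332): 
    print(r,[(c,(P[r,c]*1000).round(0).tolist()) for c in range(285,350,7)])
cv2.imwrite("pics/w6c.png",cv2.resize(p[230:380,225:405],None,fx=4,fy=4,interpolation=cv2.INTER_CUBIC))
E
```

```text
5.4167 [ 0.4956 -0.1463  0.1061] [-1.5714e+00 -1.2000e-03  1.0180e-01] [-0.47  0.15 -0.16] [-0.02   0.054 -0.022] 0.019237903772565488
601 [ 0.49523128 -0.1327277   0.16299524]
290 [(285, [481.0, -138.0, 158.0]), (292, [484.0, -139.0, 154.0]), (299, [487.0, -144.0, 141.0]), (306, [490.0, -134.0, 163.0]), (313, [494.0, -135.0, 162.0]), (320, [497.0, -134.0, 162.0]), (327, [500.0, -134.0, 163.0]), (334, [504.0, -141.0, 143.0]), (341, [506.0, -135.0, 158.0]), (348, [509.0, -135.0, 158.0])]
296 [(285, [482.0, -138.0, 163.0]), (292, [485.0, -139.0, 160.0]), (299, [488.0, -146.0, 142.0]), (306, [491.0, -137.0, 163.0]), (313, [494.0, -137.0, 164.0]), (320, [497.0, -136.0, 164.0]), (327, [500.0, -136.0, 163.0]), (334, [505.0, -144.0, 143.0]), (341, [506.0, -135.0, 164.0]), (348, [509.0, -135.0, 163.0])]
302 [(285, [482.0, -138.0, 171.0]), (292, [485.0, -139.0, 168.0]), (299, [488.0, -150.0, 142.0]), (306, [491.0, -140.0, 163.0]), (313, [494.0, -140.0, 162.0]), (320, [497.0, -139.0, 163.0]), (327, [500.0, -139.0, 163.0]), (334, [505.0, -147.0, 145.0]), (341, [506.0, -136.0, 168.0]), (348, [50
[... 261 characters left out ...]
0.0, 145.0]), (341, [506.0, -137.0, 172.0]), (348, [508.0, -135.0, 177.0])]
320 [(285, [483.0, -138.0, 187.0]), (292, [486.0, -142.0, 178.0]), (299, [489.0, -231.0, 2.0]), (306, [492.0, -149.0, 163.0]), (313, [495.0, -148.0, 164.0]), (320, [498.0, -148.0, 163.0]), (327, [501.0, -148.0, 163.0]), (334, [522.0, -228.0, -0.0]), (341, [505.0, -138.0, 183.0]), (348, [507.0, -135.0, 188.0])]
332 [(285, [484.0, -139.0, 193.0]), (292, [486.0, -147.0, 179.0]), (299, [491.0, -244.0, -0.0]), (306, [492.0, -155.0, 163.0]), (313, [496.0, -155.0, 163.0]), (320, [499.0, -154.0, 164.0]), (327, [502.0, -154.0, 163.0]), (334, [524.0, -241.0, -0.0]), (341, [505.0, -139.0, 191.0]), (348, [506.0, -135.0, 197.0])]
```

View pics/w6c.png

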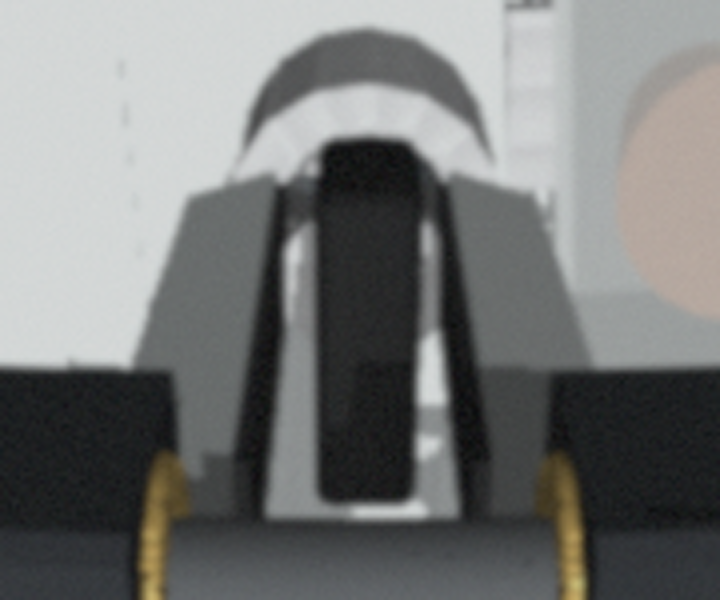

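Request:
{"op": "step_arm", "data": {
  "commands": [
    {"xyz": [0,0,0],"twist": [0,0,0]},
    {"xyz": [0,0,0],"twist": [0,0,0]},
    {"xyz": [0,0,0],"twist": [0,0,0]},
    {"xyz": [0,0,0],"twist": [0,0,0]}
  ],
  "fingers": 255
}}

```text
time: 5.8
tool_pos: [0.4959, -0.1461, 0.1058]
ee_rot: [-1.571, -0.002, 0.102]
wrist_force: [2.7, 0.2, 0.1]
width: 0.0119
```

Request:
{"op": "step_arm", "data": {
  "commands": [
    {"xyz": [0,0,0.002],"twist": [0,0,0]},
    {"xyz": [0,0,0.004],"twist": [0,0,0]},
    {"xyz": [0,0,0.006],"twist": [0,0,0]},
    {"xyz": [0,0,0.008],"twist": [0,0,0]},
    {"xyz": [0,0,0.008],"twist": [0,0,0]}
  ]
}}

```text
time: 6.22
tool_pos: [0.4957, -0.1461, 0.1124]
ee_rot: [-1.57, -0.001, 0.102]
wrist_force: [5.3, 1.2, -7.2]
width: 0.0119
```

Request:
{"op": "step_arm", "data": {
  "commands": [
    {"xyz": [0,0,0.0015],"twist": [0,0,0]},
    {"xyz": [0,0,0.003],"twist": [0,0,0]},
    {"xyz": [0,0,0.0045],"twist": [0,0,0]},
    {"xyz": [0,0,0.006],"twist": [0,0,0]},
    {"xyz": [0,0,0.006],"twist": [0,0,0]}
  ]
}}

```text
time: 6.63
tool_pos: [0.4957, -0.1461, 0.1179]
ee_rot: [-1.57, -0.0, 0.102]
wrist_force: [5.8, 0.1, -8.1]
width: 0.012
```

Request:
{"op": "step_arm", "data": {
  "commands": [
    {"xyz": [0.0005,0,0.001],"twist": [0,0,0]},
    {"xyz": [0.0005,0,0.002],"twist": [0,0,0]},
    {"xyz": [0.0005,0,0.003],"twist": [0,0,0]},
    {"xyz": [0.0005,0,0.003],"twist": [0,0,0]}
  ]
}}

```text
time: 6.97
tool_pos: [0.4957, -0.146, 0.1205]
ee_rot: [-1.57, 0.001, 0.102]
wrist_force: [5.0, -0.5, -9.2]
width: 0.0118
```

Request:
{"op": "step_arm", "data": {
  "commands": [
    {"xyz": [0,0,0.0005],"twist": [0,0,0]},
    {"xyz": [0,0,0.001],"twist": [0,0,0]},
    {"xyz": [0,0,0.001],"twist": [0,0,0]}
  ]
}}

```text
time: 7.22
tool_pos: [0.4957, -0.1461, 0.1215]
ee_rot: [-1.57, 0.001, 0.102]
wrist_force: [5.1, -0.9, -9.4]
width: 0.0117
```

Request:
{"op": "step_arm", "data": {
  "commands": [
    {"xyz": [0.001,0,0.0005],"twist": [0,0,0]},
    {"xyz": [0.002,0,0.001],"twist": [0,0,0]},
    {"xyz": [0.002,0,0.001],"twist": [0,0,0]}
  ]
}}

```text
time: 7.47
tool_pos: [0.4959, -0.146, 0.1227]
ee_rot: [-1.569, 0.005, 0.102]
wrist_force: [-0.3, -0.7, -9.5]
width: 0.0118
```

Request:
{"op": "step_arm", "data": {
  "commands": [
    {"xyz": [0,0,0.0005],"twist": [0,0,0]},
    {"xyz": [0,0,0.001],"twist": [0,0,0]},
    {"xyz": [0,0,0.001],"twist": [0,0,0]}
  ]
}}

```text
time: 7.72
tool_pos: [0.4961, -0.146, 0.1247]
ee_rot: [-1.57, 0.004, 0.102]
wrist_force: [-3.3, -0.3, -9.1]
width: 0.012
```

Request:
{"op": "step_arm", "data": {
  "commands": [
    {"xyz": [0,0,0.0005],"twist": [0,0,0]},
    {"xyz": [0,0,0.001],"twist": [0,0,0]},
    {"xyz": [0,0,0.001],"twist": [0,0,0]}
  ]
}}

```text
time: 7.97
tool_pos: [0.4963, -0.1461, 0.126]
ee_rot: [-1.57, 0.003, 0.102]
wrist_force: [-5.3, -1.3, -10.1]
width: 0.0116
```

Request:
{"op": "step_arm", "data": {
  "commands": [
    {"xyz": [-0.001,0,0.0003],"twist": [0,0,0]},
    {"xyz": [-0.001,0,0.0005],"twist": [0,0,0]},
    {"xyz": [-0.001,0,0.0005],"twist": [0,0,0]}
  ]
}}

```text
time: 8.22
tool_pos: [0.4962, -0.146, 0.1262]
ee_rot: [-1.57, 0.001, 0.102]
wrist_force: [-2.4, -1.6, -13.0]
width: 0.012
```

Request:
{"op": "step_arm", "data": {
  "commands": [
    {"xyz": [0,0,0.0005],"twist": [0,0,0]},
    {"xyz": [0,0,0.0008],"twist": [0,0,0]},
    {"xyz": [0,0,0.0008],"twist": [0,0,0]}
  ]
}}

```text
time: 8.47
tool_pos: [0.4961, -0.146, 0.1263]
ee_rot: [-1.57, 0.002, 0.102]
wrist_force: [-1.7, -1.2, -19.7]
width: 0.0117
```

Request:
{"op": "step_arm", "data": {
  "commands": [
    {"xyz": [0,0,-0.0012],"twist": [0,0,0]},
    {"xyz": [0,0,-0.0024],"twist": [0,0,0]},
    {"xyz": [0,0,-0.0024],"twist": [0,0,0]},
    {"xyz": [0,0,-0.0024],"twist": [0,0,0]}
  ]
}}

```text
time: 8.8
tool_pos: [0.4964, -0.1461, 0.1261]
ee_rot: [-1.571, 0.0, 0.102]
wrist_force: [-5.2, -0.5, -10.7]
width: 0.0116
```

```bash
python3 - <<'E'
from h import *
o=robot.get_obs();print(o['tool_pos'],o['wrist_force'],o['wrist_torque'],o['ee_rot'],o['joint_positions'])
E
```

```text
[ 0.49635261 -0.14610041  0.12611062] [ -5.21725266  -0.53874236 -10.70084984] [-0.16396808  1.09092633 -0.01273154] [-1.57077229e+00  2.58503672e-04  1.01801153e-01] [-3.95799116e-01  3.11631042e-02  1.53350729e+00 -1.02266879e-04
  1.57716089e+00 -4.97600905e-01]
```

Request:
{"op": "step_arm", "data": {
  "commands": [
    {"xyz": [-0.001,0,-0.0006],"twist": [0,0,0]},
    {"xyz": [-0.0015,0,-0.0013],"twist": [0,0,0]},
    {"xyz": [-0.0015,0,-0.0013],"twist": [0,0,0]},
    {"xyz": [-0.0015,0,-0.0013],"twist": [0,0,0]}
  ]
}}

```text
time: 9.13
tool_pos: [0.4962, -0.1461, 0.125]
ee_rot: [-1.571, -0.003, 0.102]
wrist_force: [-2.4, -0.8, -9.6]
width: 0.0121
```

Request:
{"op": "step_arm", "data": {
  "commands": [
    {"xyz": [0,0,0],"twist": [0,0,3]},
    {"xyz": [0,0,0],"twist": [0,0,6]},
    {"xyz": [0,0,0],"twist": [0,0,9]},
    {"xyz": [0,0,0],"twist": [0,0,12]},
    {"xyz": [0,0,0],"twist": [0,0,15]},
    {"xyz": [0,0,0],"twist": [0,0,15]}
  ]
}}

```text
time: 9.63
tool_pos: [0.4956, -0.1463, 0.1245]
ee_rot: [-1.572, -0.001, 0.364]
wrist_force: [-2.3, -0.9, -10.1]
width: 0.0115
```

```bash
python3 - <<'E'
from h import *
o=robot.get_obs();print(o['tool_pos'],o['wrist_force'],o['wrist_torque'],o['ee_rot'],o['joint_positions'])
E
```

```text
[ 0.49555805 -0.14629511  0.12453767] [ -2.27416785  -0.93015587 -10.10713062] [-0.09495291  0.54958073  0.03627123] [-1.57150472e+00 -8.94637542e-04  3.64491324e-01] [-3.96897289e-01  2.91039284e-02  1.53876695e+00  1.04440973e-04
  1.57258542e+00 -7.61388051e-01]
```

Request:
{"op": "step_arm", "data": {
  "commands": [
    {"xyz": [0,0,0.0005],"twist": [0,0,4]},
    {"xyz": [0,0,0.0007],"twist": [0,0,8]},
    {"xyz": [0,0,0.0007],"twist": [0,0,12]},
    {"xyz": [0,0,0.0007],"twist": [0,0,16]},
    {"xyz": [0,0,0.0007],"twist": [0,0,20]},
    {"xyz": [0,0,0.0007],"twist": [0,0,24]},
    {"xyz": [0,0,0.0007],"twist": [0,0,28]},
    {"xyz": [0,0,0.0007],"twist": [0,0,28]}
  ]
}}

```text
time: 10.3
tool_pos: [0.4946, -0.1469, 0.1249]
ee_rot: [-1.571, 0.002, 0.852]
wrist_force: [-4.6, -1.5, -9.1]
width: 0.0118
```

```bash
python3 - <<'E'
from h import *
o=robot.get_obs();print(o['tool_pos'],o['wrist_force'],o['wrist_torque'],o['ee_rot'],o['joint_positions'])
E
```

```text
[ 0.49457833 -0.14692041  0.12485442] [-4.64287104 -1.48286878 -9.05097252] [-0.422031    0.88202526 -0.01597095] [-1.57077486  0.00176     0.85239787] [-0.39745847  0.02886161  1.53838291 -0.00166337  1.57492371 -1.24986271]
```

Request:
{"op": "step_arm", "data": {
  "commands": [
    {"xyz": [-0.0005,0,0],"twist": [0,0,4]},
    {"xyz": [-0.001,0,0],"twist": [0,0,8]},
    {"xyz": [-0.0015,0,0],"twist": [0,0,12]},
    {"xyz": [-0.0015,0,0],"twist": [0,0,16]},
    {"xyz": [-0.0015,0,0],"twist": [0,0,20]},
    {"xyz": [-0.0015,0,0],"twist": [0,0,24]},
    {"xyz": [-0.0015,0,0],"twist": [0,0,28]},
    {"xyz": [-0.0015,0,0],"twist": [0,0,28]}
  ]
}}

```text
time: 10.97
tool_pos: [0.4939, -0.148, 0.1253]
ee_rot: [-1.572, 0.003, 1.34]
wrist_force: [-4.2, -4.9, -9.5]
width: 0.0119
```

```bash
python3 - <<'E'
from h import *
o=robot.get_obs();print(o['tool_pos'],o['wrist_force'],o['wrist_torque'],o['ee_rot'],o['joint_positions'])
E
```

```text
[ 0.49392502 -0.14802447  0.12528008] [-4.21927184 -4.90987773 -9.48033368] [-0.68329814  0.64729079 -0.02941296] [-1.57245707  0.00312553  1.34018   ] [-0.39909807  0.02579765  1.54067459 -0.00280279  1.57295906 -1.73928976]
```

Request:
{"op": "step_arm", "data": {
  "commands": [
    {"xyz": [-0.0005,-0.001,0],"twist": [0,0,4]},
    {"xyz": [-0.001,-0.002,0],"twist": [0,0,8]},
    {"xyz": [-0.001,-0.002,0],"twist": [0,0,11]},
    {"xyz": [-0.001,-0.002,0],"twist": [0,0,11]},
    {"xyz": [-0.001,-0.002,0],"twist": [0,0,11]}
  ]
}}

```text
time: 11.38
tool_pos: [0.4937, -0.1486, 0.1253]
ee_rot: [-1.573, 0.001, 1.53]
wrist_force: [0.7, -1.9, -10.5]
width: 0.0118
```

```bash
python3 - <<'E'
from h import *
o=robot.get_obs();print(o['tool_pos'],o['wrist_force'],o['wrist_torque'],o['ee_rot'],o['joint_positions'])
E
```

```text
[ 0.49369322 -0.14860398  0.12533756] [  0.74354316  -1.85972133 -10.53439214] [-0.26684744  0.1141495   0.04072539] [-1.57334583e+00  7.90474153e-04  1.53035362e+00] [-4.02501350e-01  2.49559626e-02  1.54141849e+00  1.63807477e-04
  1.57255400e+00 -1.93285547e+00]
```

Request:
{"op": "step_arm", "data": {
  "commands": [
    {"xyz": [0,-0.0005,-0.001],"twist": [0,0,0]},
    {"xyz": [0,-0.0005,-0.002],"twist": [0,0,0]},
    {"xyz": [0,-0.0005,-0.003],"twist": [0,0,0]},
    {"xyz": [0,-0.0005,-0.004],"twist": [0,0,0]},
    {"xyz": [0,-0.0005,-0.004],"twist": [0,0,0]}
  ]
}}

```text
time: 11.8
tool_pos: [0.4935, -0.1487, 0.121]
ee_rot: [-1.573, 0.0, 1.533]
wrist_force: [3.4, -1.0, -9.2]
width: 0.0117
```

Request:
{"op": "step_arm", "data": {
  "commands": [
    {"xyz": [0,0,-0.0005],"twist": [0,0,0]},
    {"xyz": [0,0,-0.001],"twist": [0,0,0]},
    {"xyz": [0,0,-0.0015],"twist": [0,0,0]},
    {"xyz": [0,0,-0.0015],"twist": [0,0,0]}
  ]
}}

```text
time: 12.13
tool_pos: [0.4935, -0.1487, 0.1201]
ee_rot: [-1.573, 0.0, 1.533]
wrist_force: [3.0, -0.4, -6.6]
width: 0.012
```

Request:
{"op": "step_arm", "data": {
  "commands": [
    {"xyz": [0.0005,0,-0.0006],"twist": [0,0,0]},
    {"xyz": [0.001,0,-0.0012],"twist": [0,0,0]},
    {"xyz": [0.001,0,-0.0015],"twist": [0,0,0]},
    {"xyz": [0.001,0,-0.0015],"twist": [0,0,0]}
  ]
}}

```text
time: 12.47
tool_pos: [0.4937, -0.1487, 0.1198]
ee_rot: [-1.572, 0.0, 1.533]
wrist_force: [-3.5, 1.5, 5.0]
width: 0.0115
```

```bash
python3 - <<'E'
from h import *
o=robot.get_obs();print(o['tool_pos'],o['wrist_force'],o['wrist_torque'],o['ee_rot'],o['joint_positions'])
E
```

```text
[ 0.49372473 -0.14872735  0.11979336] [-3.49056155  1.53215017  4.99856233] [ 0.32092171  0.6541681  -0.06907561] [-1.57190654e+00  4.81632569e-04  1.53298313e+00] [-4.02538290e-01  2.88289608e-02  1.54854509e+00 -5.39499275e-05
  1.56300963e+00 -1.93552130e+00]
```

Request:
{"op": "step_arm", "data": {
  "commands": [
    {"xyz": [-0.0005,0,0.0007],"twist": [0,0,0]},
    {"xyz": [-0.0005,0,0.0007],"twist": [0,0,0]}
  ]
}}

```text
time: 12.63
tool_pos: [0.4937, -0.1488, 0.1198]
ee_rot: [-1.573, 0.0, 1.533]
wrist_force: [-2.5, 1.2, 5.9]
width: 0.012
```

Request:
{"op": "step_arm", "data": {
  "commands": [
    {"xyz": [0,0,0],"twist": [0,0,0]},
    {"xyz": [0,0,0],"twist": [0,0,0]},
    {"xyz": [0,0,0],"twist": [0,0,0]},
    {"xyz": [0,0,0],"twist": [0,0,0]},
    {"xyz": [0,0,0],"twist": [0,0,0]}
  ],
  "fingers": 150
}}

```text
time: 13.05
tool_pos: [0.4931, -0.1488, 0.118]
ee_rot: [-1.57, -0.0, 1.533]
wrist_force: [-0.2, 0.4, -0.2]
width: 0.038
```

Request:
{"op": "step_arm", "data": {
  "commands": [
    {"xyz": [0,0,0.02],"twist": [0,0,0]},
    {"xyz": [0,0,0.05],"twist": [0,0,0]},
    {"xyz": [0,0,0.08],"twist": [0,0,0]},
    {"xyz": [0,0,0.1],"twist": [0,0,0]},
    {"xyz": [0,0,0.1],"twist": [0,0,0]},
    {"xyz": [0,0,0.1],"twist": [0,0,0]}
  ]
}}

```text
time: 13.55
tool_pos: [0.4939, -0.149, 0.2195]
ee_rot: [-1.573, 0.001, 1.533]
wrist_force: [0.5, 0.7, -0.9]
width: 0.0387
```

```bash
python3 - <<'E'
from look import *
o,i,p,d,P=look("7");pickle.dump((i,d,P,p),open("pics/w7.pkl","wb"))
m=(p.max(2)<50)&(P[...,2]>.168)&(P[...,2]<.19)&(np.hypot(P[...,0]-.496,P[...,1]+.147)<.035)
A=P[m];print(m.sum(),A.mean(0),ang(A[:,:2]),np.percentile(A[:,2],[5,50,95]))
E
```

```text
13.55 [ 0.4939 -0.149   0.2195] [-1.5735e+00  1.0000e-03  1.5329e+00] [ 0.51  0.69 -0.87] [0.036 0.037 0.042] 0.03872689892513583
575 [ 0.49412159 -0.14874359  0.17706057] (array([-0.99965969,  0.02608652]), array([0.00269501, 0.01169748])) [0.17476176 0.17737154 0.17848418]
```

View pics/w_7.png

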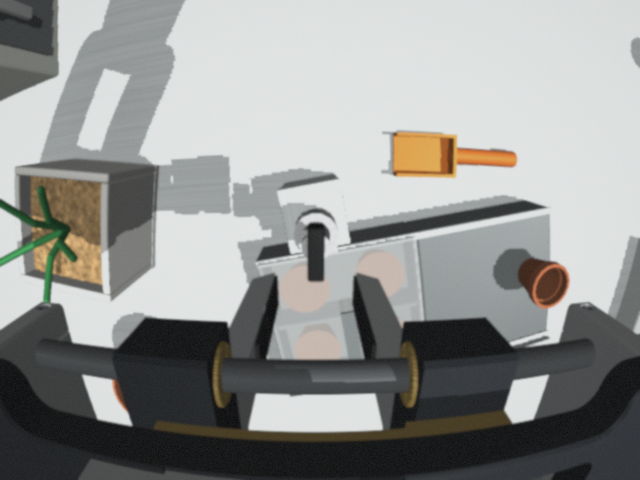

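Request:
{"op": "step_arm", "data": {
  "commands": [
    {"xyz": [0.03,0.009,0],"twist": [0,0,3]},
    {"xyz": [0.06,0.018,0],"twist": [0,0,6]},
    {"xyz": [0.09,0.027,0],"twist": [0,0,9]},
    {"xyz": [0.113,0.033,-0.01],"twist": [0,0,10.7]},
    {"xyz": [0.113,0.033,-0.04],"twist": [0,0,10.7]},
    {"xyz": [0.113,0.033,-0.07],"twist": [0,0,10.7]},
    {"xyz": [0.113,0.033,-0.09],"twist": [0,0,10.7]},
    {"xyz": [0.113,0.033,-0.09],"twist": [0,0,10.7]},
    {"xyz": [0.113,0.033,-0.09],"twist": [0,0,10.7]},
    {"xyz": [0.113,0.033,-0.09],"twist": [0,0,10.7]}
  ],
  "fingers": 130
}}

```text
time: 14.43
tool_pos: [0.6063, -0.1158, 0.1288]
ee_rot: [-1.571, 0.0, 1.72]
wrist_force: [0.2, 1.1, 0.4]
width: 0.0459
```

```bash
python3 - <<'E'
from look import *
o,i,p,d,P=look("8")
m=(P[...,2]>.093)&(P[...,2]<.107)&(abs(P[...,0]-.607)<.045)&(abs(P[...,1]+.116)<.03)
A=P[m];print(m.sum(),A.mean(0),ang(A[:,:2]),cv2.minAreaRect((A[:,:2]*1000).astype(np.float32)))
E
```

```text
14.4333 [ 0.6063 -0.1158  0.1288] [-1.5709  0.      1.7196] [0.19 1.13 0.4 ] [ 0.059  0.041 -0.043] 0.04588813667655969
1866 [ 0.60590197 -0.11679233  0.10141257] (array([-0.98873635, -0.14966772]), array([0.00406326, 0.01744729])) ((607.6319580078125, -116.38999938964844), (59.76754379272461, 14.368788719177246), 8.687286376953125)
```

View pics/w_8.png

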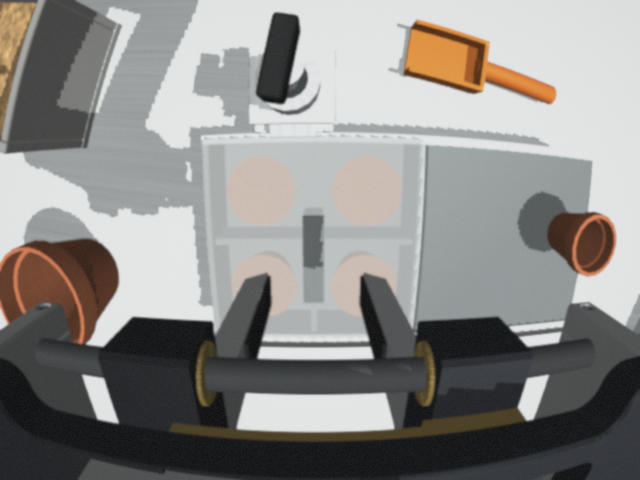

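Request:
{"op": "step_arm", "data": {
  "commands": [
    {"xyz": [0,-0.001,-0.025],"twist": [0,0,0]},
    {"xyz": [0,-0.001,-0.05],"twist": [0,0,0]},
    {"xyz": [0,-0.001,-0.07],"twist": [0,0,0]},
    {"xyz": [0,-0.001,-0.082],"twist": [0,0,0]},
    {"xyz": [0,-0.001,-0.082],"twist": [0,0,0]},
    {"xyz": [0,-0.001,-0.082],"twist": [0,0,0]}
  ]
}}

```text
time: 14.98
tool_pos: [0.6067, -0.1169, 0.0476]
ee_rot: [-1.572, 0.0, 1.72]
wrist_force: [0.4, -0.1, -0.7]
width: 0.046
```

Request:
{"op": "step_arm", "data": {
  "commands": [
    {"xyz": [0,0,0],"twist": [0,0,0]},
    {"xyz": [0,0,0],"twist": [0,0,0]},
    {"xyz": [0,0,0],"twist": [0,0,0]},
    {"xyz": [0,0,0],"twist": [0,0,0]},
    {"xyz": [0,0,0],"twist": [0,0,0]},
    {"xyz": [0,0,0],"twist": [0,0,0]}
  ],
  "fingers": 255
}}

```text
time: 15.48
tool_pos: [0.6065, -0.1169, 0.0471]
ee_rot: [-1.572, 0.0, 1.72]
wrist_force: [-0.9, 0.3, 0.9]
width: 0.014
```

```bash
python3 - <<'E'
from look import *
o,i,p,d,P=look("9")
E
```

```text
15.4833 [ 0.6065 -0.1169  0.0471] [-1.5717e+00  5.0000e-04  1.7198e+00] [-0.9   0.26  0.9 ] [0.032 0.033 0.003] 0.014023445432736422
```

View pics/w_9.png

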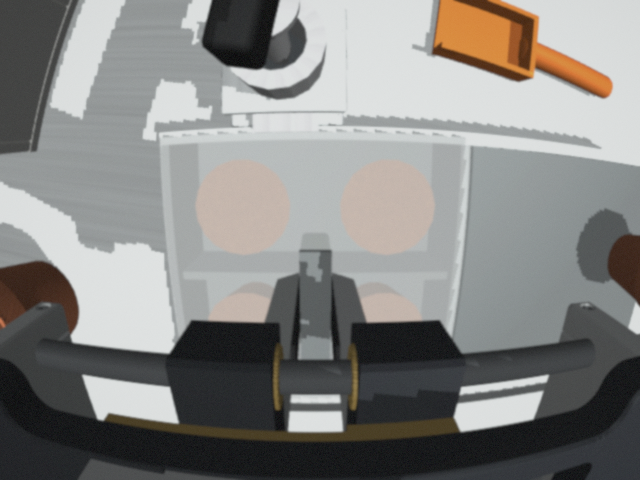

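Request:
{"op": "step_arm", "data": {
  "commands": [
    {"xyz": [-0.0006,0.004,0],"twist": [0,0,0]},
    {"xyz": [-0.0018,0.012,0],"twist": [0,0,0]},
    {"xyz": [-0.003,0.02,0],"twist": [0,0,0]},
    {"xyz": [-0.0042,0.028,0],"twist": [0,0,0]},
    {"xyz": [-0.0053,0.036,0],"twist": [0,0,0]},
    {"xyz": [-0.0065,0.044,0],"twist": [0,0,0]},
    {"xyz": [-0.0077,0.052,0],"twist": [0,0,0]},
    {"xyz": [-0.0077,0.052,0],"twist": [0,0,0]}
  ]
}}

```text
time: 16.2
tool_pos: [0.5983, -0.062, 0.047]
ee_rot: [-1.571, -0.002, 1.722]
wrist_force: [-0.7, 3.1, 5.6]
width: 0.0138
```

Request:
{"op": "step_arm", "data": {
  "commands": [
    {"xyz": [-0.0012,0.008,0],"twist": [0,0,0]},
    {"xyz": [-0.0024,0.016,0],"twist": [0,0,0]},
    {"xyz": [-0.0036,0.024,0],"twist": [0,0,0]},
    {"xyz": [-0.0048,0.032,0],"twist": [0,0,0]},
    {"xyz": [-0.006,0.04,0],"twist": [0,0,0]},
    {"xyz": [-0.006,0.04,0],"twist": [0,0,0]}
  ]
}}

```text
time: 16.7
tool_pos: [0.5924, -0.0226, 0.0471]
ee_rot: [-1.571, -0.002, 1.721]
wrist_force: [-1.2, 0.7, 6.2]
width: 0.0141
```

Request:
{"op": "step_arm", "data": {
  "commands": [
    {"xyz": [-0.0002,0.0015,0],"twist": [0,0,0]},
    {"xyz": [-0.0004,0.003,0],"twist": [0,0,0]},
    {"xyz": [-0.0007,0.0045,0],"twist": [0,0,0]},
    {"xyz": [-0.0007,0.0045,0],"twist": [0,0,0]}
  ]
}}

```text
time: 17.03
tool_pos: [0.5919, -0.0196, 0.0471]
ee_rot: [-1.571, -0.0, 1.72]
wrist_force: [-0.7, -1.8, 5.9]
width: 0.0139
```

Request:
{"op": "step_arm", "data": {
  "commands": [
    {"xyz": [-0.0001,0.001,0],"twist": [0,0,0]},
    {"xyz": [-0.0003,0.002,0],"twist": [0,0,0]},
    {"xyz": [-0.0003,0.002,0],"twist": [0,0,0]}
  ]
}}

```text
time: 17.28
tool_pos: [0.5917, -0.0182, 0.0471]
ee_rot: [-1.572, 0.001, 1.72]
wrist_force: [-0.7, -3.2, 5.4]
width: 0.0139
```

Request:
{"op": "step_arm", "data": {
  "commands": [
    {"xyz": [-0.0001,0.001,0],"twist": [0,0,0]},
    {"xyz": [-0.0003,0.002,0],"twist": [0,0,0]},
    {"xyz": [-0.0003,0.002,0],"twist": [0,0,0]},
    {"xyz": [-0.0003,0.002,0],"twist": [0,0,0]}
  ]
}}

```text
time: 17.62
tool_pos: [0.5917, -0.0182, 0.0471]
ee_rot: [-1.572, 0.004, 1.719]
wrist_force: [0.2, -7.9, 5.5]
width: 0.0136
```

Request:
{"op": "step_arm", "data": {
  "commands": [
    {"xyz": [-0.0001,0.001,0],"twist": [0,0,0]},
    {"xyz": [-0.0003,0.002,0],"twist": [0,0,0]},
    {"xyz": [-0.0003,0.002,0],"twist": [0,0,0]},
    {"xyz": [-0.0003,0.002,0],"twist": [0,0,0]}
  ]
}}

```text
time: 17.95
tool_pos: [0.5918, -0.0183, 0.0471]
ee_rot: [-1.572, 0.007, 1.718]
wrist_force: [0.5, -11.5, 4.4]
width: 0.0133
```

Request:
{"op": "step_arm", "data": {
  "commands": [
    {"xyz": [0.0003,-0.002,0],"twist": [0,0,0]},
    {"xyz": [0.0005,-0.0035,0],"twist": [0,0,0]},
    {"xyz": [0.0005,-0.0035,0],"twist": [0,0,0]}
  ]
}}

```text
time: 18.2
tool_pos: [0.5917, -0.0182, 0.0471]
ee_rot: [-1.572, 0.001, 1.719]
wrist_force: [0.2, -4.3, 5.8]
width: 0.0137
```

Request:
{"op": "step_arm", "data": {
  "commands": [
    {"xyz": [0,0,0],"twist": [0,0,0]},
    {"xyz": [0,0,0],"twist": [0,0,0]},
    {"xyz": [0,0,0],"twist": [0,0,0]},
    {"xyz": [0,0,0],"twist": [0,0,0]},
    {"xyz": [0,0,0],"twist": [0,0,0]}
  ],
  "fingers": 150
}}

```text
time: 18.62
tool_pos: [0.5908, -0.0171, 0.0457]
ee_rot: [-1.569, -0.001, 1.72]
wrist_force: [-0.6, 0.6, -0.5]
width: 0.0381
```

Request:
{"op": "step_arm", "data": {
  "commands": [
    {"xyz": [0,0,0.02],"twist": [0,0,0]},
    {"xyz": [0,0,0.05],"twist": [0,0,0]},
    {"xyz": [0,0,0.085],"twist": [0,0,0]},
    {"xyz": [0,0,0.12],"twist": [0,0,0]},
    {"xyz": [0,0,0.16],"twist": [0,0,0]},
    {"xyz": [0,0,0.2],"twist": [0,0,0]},
    {"xyz": [0,0,0.2],"twist": [0,0,0]},
    {"xyz": [0,0,0.2],"twist": [0,0,0]}
  ]
}}

```text
time: 19.28
tool_pos: [0.5929, -0.0176, 0.2503]
ee_rot: [-1.578, 0.002, 1.72]
wrist_force: [-0.0, -0.1, -1.5]
width: 0.0385
```

```bash
python3 - <<'E'
from look import *
o,i,p,d,P=look("10")
c=np.cos(.1475);s=np.sin(.1475);R=np.array([[c,-s],[s,c]])
k=np.array([.495,-.147]);T=k-R@[-.115,-.1]
L=(P[...,:2]-T)@R
m=(P[...,2]>.095)&(P[...,2]<.107)&(abs(L[...,0])<.045)&(abs(L[...,1])<.06);A=L[m];print("rib",m.sum(),A.mean(0),np.percentile(A,[2,98],axis=0))
m=(P[...,2]>.168)&(P[...,2]<.19)&(np.hypot(P[...,0]-.495,P[...,1]+.147)<.035);A=P[m];print("knob",m.sum(),A.mean(0),ang(A[:,:2])[0])
p2,d2=robot.snapshot("scene");cv2.imwrite("pics/sc10.png",p2[:,:,::-1])
E
```

```text
19.2833 [ 0.5929 -0.0176  0.2503] [-1.5779e+00  1.6000e-03  1.7201e+00] [-0.04 -0.11 -1.52] [ 0.055  0.008 -0.008] 0.038515659672885075
rib 838 [-0.00037344  0.01356195] [[-0.02832487  0.00715582]
 [ 0.02898921  0.01991307]]
knob 839 [ 0.49668515 -0.14639067  0.17597079] [-0.99915594  0.0410781 ]
```

View pics/w_10.png

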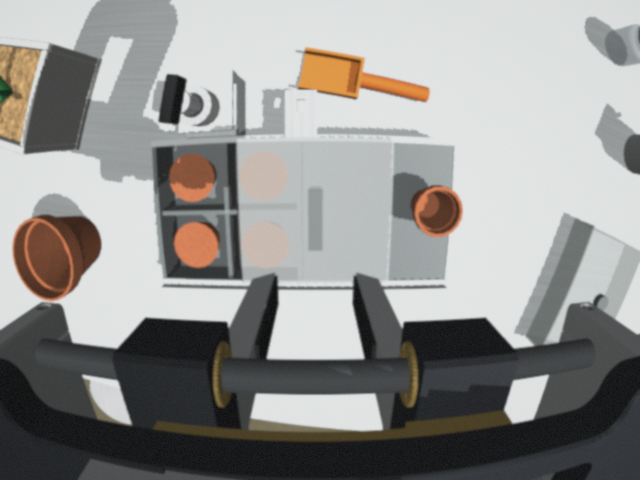

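View pics/sc10.png

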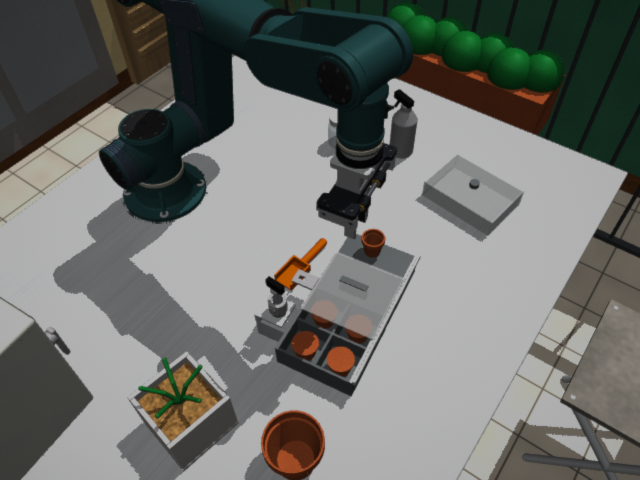

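```bash
python3 -c "
from bench import robot
print(robot.close_job())"
```

```text
the job is handed in; nothing more can be done
None
```

The tray is unlocked and open, and I handed the job in at about 19.4 s of the 69 s allowed.

- **Lock:** I pulled the knob up until I felt its stop, at about 21 mm of lift with 20 N on the wrist, about half of it spring load. I backed off about 1 mm, twisted it counter-clockwise and let it down into the rest notch. After I let go it stayed up, with its top at 176–177 mm against 163 mm when locked. It measured about 1.38–1.40 rad, against 1.40 for the middle of the notch.
- **Lid:** I slid it by the rib until the end stop pushed back with about 11 N, after roughly 99.8 mm of travel. The last picture shows the bay open and the knob still parked. The pots, planter, mister, scoop, jar and spare lid look unmoved; I checked those by eye only.

Two things did not match:
- **Fingertip position:** The fingertips sit about 29 mm above the reported TCP, not 8 mm ahead of it. My first close therefore shut on air just above the knob, and nothing was touched. I used the measured offset from then on.
- **Lid position:** The last wrist picture puts the rib about 1.4 mm short of the nominal open position. That is within the 2 mm calibration error, and I trust the felt stop over it.

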